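# Clamp the display-stand slats in the jig

### The arm

A 6-joint arm with a two-finger parallel gripper is mounted at the origin on the work surface. World frame = base frame: x ahead of the robot, y to its left, z up, the work surface at z = 0. Lengths are in mm, angles in rad, forces in N, time in s.
With the tool pointing down it reaches from about 375 to 975 mm from the base axis. Payload 3.8 kg.
Tool frame: the origin (TCP) lies midway between the tips of the shut fingers; the grasp point (between the pads) lies 19 mm behind it; z points along the fingers, y is the line along which they close (so a half turn about z gives the same grasp; the last joint's range is limited). The gripper opens to 85 mm and grips with 20 to 120 N. Pads are 22 mm wide; open, the fingers measure 114 mm over their backs; the gripper's body (76 mm by 85 mm) begins 54 mm behind the grasp point. The pads swing forward as they close: fully open they stand 13 mm farther back than shut.
Start: joints at [-1.167, 0.264, 1.604, -0, 1.274, -0.037], TCP at [287.992, -610.474, 231.28] pointing down, gripper open.
Joint ranges: [-2.63, 2.63], [-0.94, 2.18], [0.31, 2.57], [-1.31, 4.45], [0, 2.66], [-2.55, 2.55]. Speed limits (rad/s): [2.57, 2.57, 3.14, 3.14, 3.14, 3.14].

### API

Orientations are given as a rotation vector (axis times angle).
In Python, from workcell import get_state, camera, bot, finder gives the robot as it stands. The module is installed in compiled form; this text tells all that it offers.
- The arm moves only by the tool apply_moves, never from a script. Its argument "moves" is a list of rows, each a list of 7 numbers: the shift along the tool's x, y, z in m, then the turn, a rotation vector about the tool's x, y, z in degrees, then the gripper command: -1 is shut, 1 is fully open, values between are in proportion. In form: [[x, y, z, rx, ry, rz, fingers], ...]. A call has 1 to 10 rows; each row shifts and turns the commanded pose from where the row before left it, along the tool's axes as they then stand; what a row does not reach is not made up. A row lasts 1/10 s, in which the tool goes at most 50 mm and 8.59 degrees, less where a joint would pass 70% of its speed; a pose out of reach is approached as far as the arm can. A call is refused whole if a number of a shift passes 0.05 or a number of a turn 8.59, either way. A call with a gripper value outside its range is refused whole. The fingers move at their own pace and stop on an object; "squeeze" is the grip in N (left out, the last holds). Time passes only in rows, so rows that do not move let the fingers close. It gives the time, the measured TCP pose, the force, the opening and the grip force at its end, in the units of the state.
- get_state(): the state, without advancing time (a new reading comes with each control period).
- camera(name): name is "scene" or "side" or "wrist"; returns a dict with "frame" (480x640x3 uint8, red, green, blue), "fov_y" (degrees; the focal length in pixels is half the picture's height over the tangent of half this angle, whatever the lens; pixels are square), "cx", "cy" (the principal point, pixels), "eye" and "attitude" of the camera in the world. Camera axes: x right, y down, z forward; pixel columns grow to the right and rows downward; lengths in mm; the calibration is good to about 2 mm. A picture is of the moment at which its call begins. There is no depth.
- bot.close_job(): hands the job in; it is judged then, once.
Trained networks look in the newest picture that a camera, given by its name, has taken for a name from the list of things; names that differ only in an ending like _2 or _b are one class to them, and where a whole thing is asked for, a point or a joint stands for the part that bears it (a point fixed in the world has none). Each returns a list of dicts, best first, with "confidence" (0 to 1); they miss things now and then, are a little off and sometimes report something else, mostly with a low value. They report only what shows in the picture. A call takes as long as a camera call. They do not tell look-alikes from the thing itself.
- finder.silhouettes(camera, name): "pixels" (480x640 bool, what is visible of it) and "bbox" ([left, top, width, height] in pixels, round what is visible of it).
The state is a dict: "clock": time; "qpos": joint angles; "joint_vel": joint speeds; "joint_efforts": joint torques, N m; "tcp_pos": TCP position; "tool_rot": TCP orientation; "force": force on the tool from outside, world axes, zero at the start; "wrist_torque": the same for the moment, N m; "grip_width": opening from 0.0 (shut) to 1.0 (fully open); "finger_force": force on a finger pad.
Only numpy, scipy, OpenCV 4.12 (cv2) and the standard library are available. Lean on these libraries where they do the work, as an engineer would, in place of code of your own. Each camera call takes 0.05 s, during which the arm holds its last target. There are 200 camera calls.

### The job

Put the sanding block that was left on the clamping jig away in the wooden tool tray, then lay every loose slat flat in a bay of its own and, while the jaw is still well open, push each one home against the fence and its two square side stops. With all slats home, turn the thumbscrew clockwise until the jaw has closed on them and its drag clutch slips for the first time, and stop at once (it must slip by a few degrees, but by less than an eighth of a turn or so); leave the gourds, caddy, jar and cup where they stand.

Things in the scene. Friction and masses are not known exactly. Their poses are not given: they have to be found in the camera images.
- jig: fixed clamping jig: plywood base 280 x 320 x 12 mm, origin under its centre, x to the 22 mm high fence on its +x edge, z up. Three bays along y, 100 mm apart; each has two square side stops (18 x 10, 12 mm high) on its -y side, 38 mm before and behind a slat's middle, and two round dark pegs (12 mm high) 18 mm clear of a home slat on its +y side. Grey housing at the -x edge, top 42 mm above the table
- jaw_face (a point): middle of the face of the movable jaw, a bar 300 mm long in y, 20 thick in x, its top 35 mm above the table; it faces the fence (x axis) and clamps the near ends of the slats; it is driven by the thumbscrew
- bay1 (a point): centre of a slat lying home in bay 1 (bay 1 is farthest to -y): flat on the base, its far end against the fence and its -y side against both side stops; axes as the jig's; 24 mm above the table
- bay2 (a point): centre of a slat lying home in bay 2 (bay 1 is farthest to -y): flat on the base, its far end against the fence and its -y side against both side stops; axes as the jig's; 24 mm above the table
- bay3 (a point): centre of a slat lying home in bay 3 (bay 1 is farthest to -y): flat on the base, its far end against the fence and its -y side against both side stops; axes as the jig's; 24 mm above the table
- slat1_c (a point): one of 2 or 3 equal pale wooden slats, 120 x 36 x 24 mm (x, y, z), 75 g, lying flat on the table at the robot's left; this point is its centre, x along its length, z up (either end and either broad face will do). An absent slat reads None from the start
- slat2_c (a point): one of 2 or 3 equal pale wooden slats, 120 x 36 x 24 mm (x, y, z), 75 g, lying flat on the table at the robot's left; this point is its centre, x along its length, z up (either end and either broad face will do). An absent slat reads None from the start
- slat3_c (a point): one of 2 or 3 equal pale wooden slats, 120 x 36 x 24 mm (x, y, z), 75 g, lying flat on the table at the robot's left; this point is its centre, x along its length, z up (either end and either broad face will do). An absent slat reads None from the start
- block_c (a point): centre of a cork-faced dark wooden sanding block, 100 x 36 x 40 mm (x, y, z), 100 g, lying in a bay of the jig, x along it, z up; this point is 20 mm above the surface it lies on
- tray: fixed open dark wooden tool tray at the robot's right, outside 220 x 130 mm (x, y), 22 mm high, walls and floor 5 mm; origin at the centre of its underside
- wing (a point): on the grey housing: middle of the thumbscrew's wing, a steel bar 48 mm long in x, 14 thick in y, 32 high (78 mm above the table; its top is 14 mm higher), on a 42 mm disc; turns about its vertical z axis. Clockwise from above tightens: 1 rad moves the jaw 5 mm to the fence at 0.05 N m; when the slats stop the jaw the clutch slips at 0.17 N m: the wing turns on but the jaw stands still
- jaw (a joint): travel of the jaw towards the fence, m: 0 is fully open with a gap of 28 mm between the jaw and the ends of slats that are home; at 0.028 it touches them. It stays where it is left
- clutch (a joint): slip of the drag clutch, rad: the angle by which the wing has turned clockwise beyond its spindle; 0 at the start, stays 0 while the screw drives the jaw, grows when the clutch slips; not reset by unscrewing
- gourd_a: bystander, large gourd standing, 136 mm high, 68 mm wide; not to be moved; origin under its centre
- gourd_b: bystander, small gourd standing, 109 mm high, 54 mm wide; not to be moved; origin under its centre
- caddy: bystander, blue can, 66 mm wide, 85 mm high; not to be moved; origin under its centre
- jar: bystander, clay jar, 60 mm wide, 90 mm high; not to be moved; origin under its centre
- cup: bystander, white cup, 68 mm wide, 60 mm high; not to be moved; origin under its centre
Mind the look-alikes: they are no part of the job. What is shaped like the part that bears slat2_c but orange or yellow is not meant.

How it is judged (in metres and radians):
On the way, in this order (a step that is already met when the one before it is completed fails the run):
1. the sanding block is in the tray and every slat lies home in a bay while the jaw is still open (at least 8 mm short of the slats) (x of block_c in the frame of tray between -0.065 and 0.065 m and y of block_c in the frame of tray between -0.05 and 0.05 m and height (world z) of block_c below 0.04 m and ((distance between slat1_c and bay1 below 0.004 m and angle between the x axis of slat1_c and the x axis of bay1, either way round below 0.05 rad) or (distance between slat1_c and bay2 below 0.004 m and angle between the x axis of slat1_c and the x axis of bay2, either way round below 0.05 rad) or (distance between slat1_c and bay3 below 0.004 m and angle between the x axis of slat1_c and the x axis of bay3, either way round below 0.05 rad)) and ((distance between slat2_c and bay1 below 0.004 m and angle between the x axis of slat2_c and the x axis of bay1, either way round below 0.05 rad) or (distance between slat2_c and bay2 below 0.004 m and angle between the x axis of slat2_c and the x axis of bay2, either way round below 0.05 rad) or (distance between slat2_c and bay3 below 0.004 m and angle between the x axis of slat2_c and the x axis of bay3, either way round below 0.05 rad)) and ((distance between slat3_c and bay1 below 0.004 m and angle between the x axis of slat3_c and the x axis of bay1, either way round below 0.05 rad) or (distance between slat3_c and bay2 below 0.004 m and angle between the x axis of slat3_c and the x axis of bay2, either way round below 0.05 rad) or (distance between slat3_c and bay3 below 0.004 m and angle between the x axis of slat3_c and the x axis of bay3, either way round below 0.05 rad)) and value of joint jaw below 0.02 m), for 0.2 s.
2. the jaw has closed on the slats and the clutch has slipped (value of joint jaw above 0.0265 m and value of joint clutch above 0.08 rad), for 0.1 s.
At the end, for the whole second after the job is handed in: Block in the tray (centre within 65 mm along, 50 mm across, below 40 mm); every slat present within 4 mm of home in a bay, square to 0.05 rad; jaw at 0.0265 m or more; clutch slipped over 0.08 rad; all at rest (all of step 2 and x of block_c in the frame of tray between -0.065 and 0.065 m and y of block_c in the frame of tray between -0.05 and 0.05 m and height (world z) of block_c below 0.04 m and ((distance between slat1_c and bay1 below 0.004 m and angle between the x axis of slat1_c and the x axis of bay1, either way round below 0.05 rad) or (distance between slat1_c and bay2 below 0.004 m and angle between the x axis of slat1_c and the x axis of bay2, either way round below 0.05 rad) or (distance between slat1_c and bay3 below 0.004 m and angle between the x axis of slat1_c and the x axis of bay3, either way round below 0.05 rad)) and ((distance between slat2_c and bay1 below 0.004 m and angle between the x axis of slat2_c and the x axis of bay1, either way round below 0.05 rad) or (distance between slat2_c and bay2 below 0.004 m and angle between the x axis of slat2_c and the x axis of bay2, either way round below 0.05 rad) or (distance between slat2_c and bay3 below 0.004 m and angle between the x axis of slat2_c and the x axis of bay3, either way round below 0.05 rad)) and ((distance between slat3_c and bay1 below 0.004 m and angle between the x axis of slat3_c and the x axis of bay1, either way round below 0.05 rad) or (distance between slat3_c and bay2 below 0.004 m and angle between the x axis of slat3_c and the x axis of bay2, either way round below 0.05 rad) or (distance between slat3_c and bay3 below 0.004 m and angle between the x axis of slat3_c and the x axis of bay3, either way round below 0.05 rad)) and linear speed of each of slat1, slat2, slat3, block below 0.02 m/s); the robot touches nothing.
It fails at once if the clutch is wound on by more than 0.9 rad of slip in all (value of joint clutch above 0.9 rad).
It fails at once if a bystander (gourd, caddy, jar or cup) is moved by more than 40 mm (distance of any of gourd_a, gourd_b, caddy, jar, cup from where it was at the start of the episode above 0.04 m).
Of slat1, slat2, slat3 only 2 to 3 are there at a start; the rules pass over those that are not, and their reading is None.
At some moment in a run one of slat1, slat2, slat3 may be knocked a few centimetres aside while the robot is not near it.
Once in a run the grip may slacken for a moment while it holds something.
It also fails if it takes over 210 s, if anything falls off the work surface, if the arm or the gripper's body presses on something with over 40 N, if the wrist force passes 120 N, or if a joint passes its speed limit or range.

## Working session

There is one attempt and no reset: what is moved stays moved. The work goes in short steps, Python scripts to look and compute and a tool call to move; the robot and the scene stay as the last step left them, time stands still between calls to the robot, and variables do not carry over. Pictures are saved under pics/ and viewed, at most 14 in all, crops included, and the job is handed in when it is done.

Besides the shell and the picture viewer there is one more tool, called after "Request:" in YAML: its name, and indented under it one key for each argument. apply_moves: Moves the arm, as the interface text tells. Its arguments: {"type":"object","properties":{"moves":{"type":"array","items":{"type":"array","items":{"type":"number"}}},"squeeze":{"type":"number"}},"required":["moves"]}

```bash
mkdir -p pics
cat > h.py <<'E'
import numpy as np, cv2
from scipy.spatial.transform import Rotation as R
from workcell import get_state, camera, bot, finder
def rotm(a):
    a=np.array(a,float)
    return a if a.shape==(3,3) else (R.from_rotvec(a).as_matrix() if a.size==3 else R.from_quat(a).as_matrix())
def save(c,n): cv2.imwrite('pics/'+n,c['frame'][:,:,::-1])
def foc(c): return 240/np.tan(np.radians(c['fov_y'])/2)
def toplane(c,uv,z):
    uv=np.atleast_2d(np.array(uv,float)); f=foc(c)
    d=np.c_[(uv[:,0]-c['cx'])/f,(uv[:,1]-c['cy'])/f,np.ones(len(uv))]@rotm(c['attitude']).T
    e=np.array(c['eye'],float); return e+d*((z-e[2])/d[:,2])[:,None]
def proj(c,P):
    q=(np.atleast_2d(P)-np.array(c['eye']))@rotm(c['attitude']); f=foc(c)
    return np.c_[c['cx']+f*q[:,0]/q[:,2],c['cy']+f*q[:,1]/q[:,2]]
E
python3 - <<'E'
from h import *
s=get_state();print(s)
ims=[]
for n in("scene","side","wrist"):
    c=camera(n);save(c,n+'0.png');print(n,c['fov_y'],c['cx'],c['cy'],c['eye'],c['attitude'])
    for t in("jig","slat1_c","block_c","tray","wing","jaw"):
        print(n,t,[(round(d['confidence'],2),d['bbox']) for d in finder.silhouettes(n,t)])
E
```

```text
{'clock': 0.0, 'qpos': array([-1.16686588e+00,  2.64750429e-01,  1.60540263e+00, -5.49745626e-06,
        1.27371643e+00, -3.69159130e-02]), 'joint_vel': array([-0.00101679, -0.00250647,  0.00050459,  0.00018048, -0.00044848,
        0.00044639]), 'joint_efforts': array([ 1.81271524e-03, -5.15115845e+01, -3.67313755e+01,  2.30272299e-04,
        1.32361820e-02,  4.37602466e-06]), 'tcp_pos': array([ 287.71734916, -609.7785761 ,  229.94841859]), 'tool_rot': array([-3.06339773e+00, -6.86399152e-01,  6.60271459e-04]), 'force': array([ 0.25327059, -1.2405108 ,  0.54310995]), 'wrist_torque': array([ 0.01052597,  0.05835121, -0.00665848]), 'finger_force': 0.0, 'grip_width': 0.9968485999740274}
scene 47.6193537586292 322.9663076073762 238.40835046006245 [1030.77044885  889.23533053  788.46402785] [-0.73339265 -2.48653201  1.29265657]
scene jig [(0.8, [211.5, 200.6, 153.9, 112.6])]
scene slat1_c []
scene block_c [(0.91, [249.9, 234.8, 44.3, 32.7])]
scene tray [(0.7, [209.8, 162.0, 88.5, 37.4])]
scene wing [(0.66, [309.5, 211.1, 17.9, 23.4])]
scene jaw [(0.74, [269.5, 209.1, 60.5, 73.0])]
side 51.62165519258705 324.29723635853077 239.43086344059304 [-26.92062731 711.11623625 944.05091527] [-0.85327612  2.55838898 -1.0306818 ]
side jig [(0.64, [248.4, 171.1, 156.8, 118.7])]
side slat1_c []
side block_c [(0.66, [299.6, 198.6, 36.8, 32.4])]
side tray [(0.72, [381.4, 142.7, 87.2, 61.6])]
side wing [(0.59, [354.3, 214.6, 13.6, 23.0])]
side jaw [(0.9, [296.7, 197.5, 80.1, 66.3])]
wrist 59.09661516983381 319.53775437498626 240.85817652126417 [ 348.45415146 -581.29424871  373.83128166] [ 2.45386142 -1.55577995 -0.21104107]
wrist jig []
wrist slat1_c []
wrist block_c []
wrist tray [(0.82, [84.5, 0.0, 120.5, 58.5])]
wrist wing []
wrist jaw []
```

View pics/scene0.png

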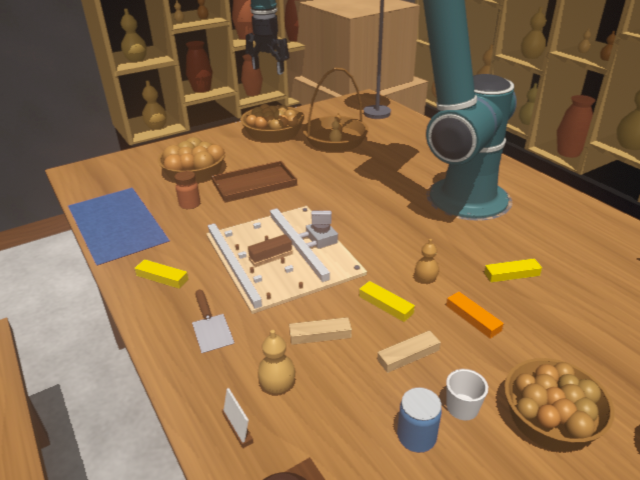

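View pics/side0.png

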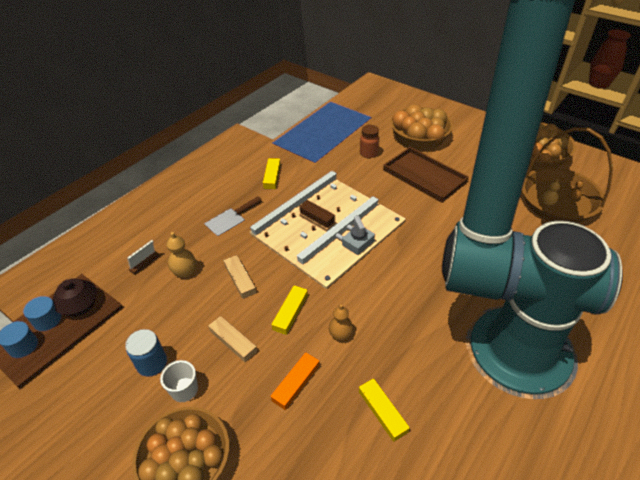

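Scene: pale slats at scene (320,330) and (409,350), which are side (239,276) and (233,338). The look-alikes are yellow at scene (161,273), (386,300) and (512,270), and orange at (474,313). The block is at scene (270,247), the tray at (255,181) and the wing at (320,220). I choose the two pale ones and will check them in a wrist close-up.

Run:
```python
from h import *
def rect(c,m,z):
    cs,_=cv2.findContours(m.astype(np.uint8),cv2.RETR_EXTERNAL,cv2.CHAIN_APPROX_NONE)
    k=max(cs,key=cv2.contourArea)[:,0,:]
    w=toplane(c,k,z)[:,:2].astype(np.float32)
    return cv2.minAreaRect(w)
for n in("scene","side"):
    c=camera(n)
    for t,z in(("jig",12),("block_c",45),("tray",22),("wing",78),("jaw",35),("gourd_a",60),("gourd_b",50),("caddy",80),("jar",80),("cup",60)):
        for d in finder.silhouettes(n,t)[:2]:
            print(n,t,round(d['confidence'],2),np.round(np.hstack([np.ravel(x) for x in rect(c,d['pixels'],z)]),1))
    hsv=cv2.cvtColor(c['frame'],cv2.COLOR_RGB2HSV)
    for p in ([(320,330),(409,350)] if n=="scene" else [(239,276),(233,338)]):
        print(n,p,hsv[p[1],p[0]],np.round(toplane(c,[p],24)[0]))
```

```text
scene block_c 0.88 [604.  -33.8  85.4 117.5  88.6]
scene tray 0.85 [ 469.8 -388.8  172.1  226.4   82. ]
scene wing 0.58 [466.6 -29.8  90.6  46.1  57. ]
scene jaw 0.65 [517.2 -39.2 321.4  53.1  84.5]
scene gourd_a 0.82 [344.4 208.1 153.1  50.7  49.8]
scene gourd_a 0.68 [756.1 283.9 146.3  62.3  60.1]
scene gourd_b 0.82 [335.  198.8 155.2  51.4  49.8]
scene gourd_b 0.68 [752.4 275.6 148.3  63.2  60.1]
scene caddy 0.61 [637.4 522.3 117.1  63.2  40.6]
scene jar 0.89 [ 679.4 -348.2  203.3   57.2   72.4]
scene jar 0.5 [593.6  29.4 333.4 297.4  79.9]
scene cup 0.92 [529.5 517.6 105.9  65.4  43.9]
scene (320, 330) [ 17  97 226] [633. 232.  24.]
scene (409, 350) [ 17  96 225] [521. 368.  24.]
side jig 0.91 [560.8 -58.8 344.6 300.2  84.1]
side block_c 0.79 [584.7 -37.3  62.8 122.8  87.6]
side tray 0.89 [ 455.2 -391.   158.4  235.8   81.4]
side wing 0.66 [449.1 -35.8  39.6  81.9  33.8]
side gourd_a 0.76 [326.2 211.7  48.6  87.2  35. ]
side gourd_a 0.61 [763.1 286.8  62.3 157.9  69.3]
side gourd_b 0.76 [330.2 206.   49.2  88.2  35. ]
side gourd_b 0.61 [772.  282.   63.  159.7  69.3]
side caddy 0.66 [589.6 512.2  65.9 119.6  72.9]
side caddy 0.2 [561.2  -7.7  64.  118.6  87.7]
side jar 0.81 [ 632.6 -358.1   57.2  172.    32.9]
side jar 0.73 [590.3 513.1  61.6 116.3  70.8]
side cup 0.64 [499.5 511.7  66.4  92.7  55.7]
side (239, 276) [ 19 127 231] [617. 229.  24.]
side (233, 338) [ 19 132 230] [505. 364.  24.]
```

Request:
apply_moves:
  moves:
    - [0.032,-0.03,-0.01,0,0,0,1]
    - [0.032,-0.03,-0.01,0,0,0,1]
    - [0.032,-0.03,-0.01,0,0,0,1]
    - [0.032,-0.03,-0.01,0,0,0,1]
    - [0.032,-0.03,-0.01,0,0,0,1]
    - [0.032,-0.03,-0.01,0,0,0,1]
    - [0.032,-0.03,-0.01,0,0,0,1]
    - [0.032,-0.03,-0.01,0,0,0,1]
    - [0.032,-0.03,-0.01,0,0,0,1]
    - [0.032,-0.03,-0.01,0,0,0,1]

```text
clock: 3.15
tcp_pos: [449.7, -200.9, 332.0]
tool_rot: [3.065, 0.686, 0.001]
force: [1.0, 0.6, 0.1]
grip_width: 1.001
finger_force: 0.0
```

Request:
apply_moves:
  moves:
    - [0.032,-0.03,0,0,0,0,1]
    - [0.032,-0.03,0,0,0,0,1]
    - [0.032,-0.03,0,0,0,0,1]
    - [0.032,-0.03,0,0,0,0,1]
    - [0,0,0,0,0,7.7,1]
    - [0,0,0,0,0,7.7,1]
    - [0,0,0,0,0,7.7,1]
    - [0,0,0,0,0,7.7,1]
    - [0,0,0,0,0,0,1]
    - [0,0,0,0,0,0,1]

```text
clock: 4.15
tcp_pos: [514.0, -39.5, 331.4]
tool_rot: [-3.138, 0.147, -0.0]
force: [0.1, 0.7, -0.0]
grip_width: 1.0
finger_force: 0.0
```

Run:
```python
from h import *
c=camera("wrist");save(c,'w1.png');s=get_state();print(s['tcp_pos'],s['tool_rot'],s['qpos'],c['eye'],c['attitude'])
m=rotm(s['tool_rot']);print(np.degrees(np.arctan2(m[1,0],m[0,0])))
for t in("jig","block_c","wing","jaw"):
    print(t,[(round(d['confidence'],2),d['bbox']) for d in finder.silhouettes("wrist",t)])
```

```text
[513.93427035 -39.500332   331.34254039] [-3.13810013e+00  1.47750391e-01 -1.81296480e-04] [-1.25051006e-01 -8.86202106e-02  1.80361550e+00  2.54049244e-05
  1.42648356e+00  1.53983768e+00] [580.54347403 -45.45244126 473.87646942] [ 1.98265054 -2.17771397 -0.29547931]
-5.391304623994211
jig []
block_c [(0.83, [301.8, 50.8, 39.7, 111.5])]
wing [(0.82, [306.3, 227.9, 42.3, 54.6])]
jaw [(0.97, [183.6, 173.4, 293.7, 44.2])]
```

View pics/w1.png

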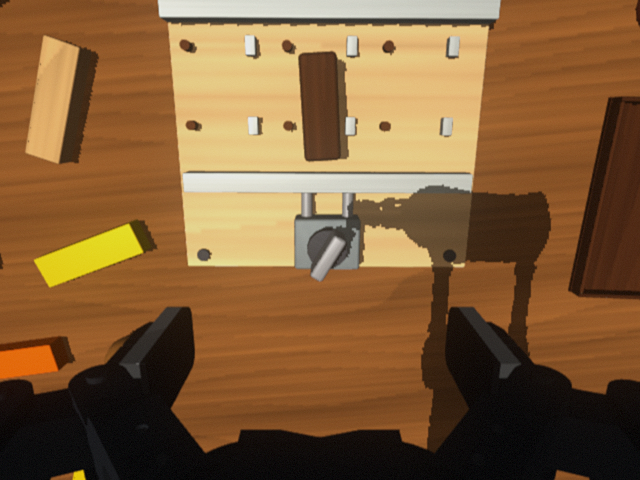

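The view is along the jig: fence on top (row 22), jaw at row 182, block at (322,105), stops (250,46)…(446,126) and wing at (328,258), turned about 35° off the jig axis. A pale slat shows at (55,98), with yellow and orange decoys below it.

```bash
cat >> h.py <<'E'
def hull(c,cx,cy,yaw,dx,dy,z0,z1):
    a=np.array([[i*dx/2,j*dy/2] for i in(-1,1) for j in(-1,1)]);r=np.array([[np.cos(yaw),-np.sin(yaw)],[np.sin(yaw),np.cos(yaw)]])
    p=a@r.T+[cx,cy]
    return cv2.convexHull(proj(c,np.vstack([np.c_[p,np.full(4,z)] for z in(z0,z1)])).astype(np.float32))[:,0]
def cen(h):
    m=cv2.moments(h.astype(np.float32));return np.array([m['m10'],m['m01']])/m['m00']
def fitbox(c,mask,dx,dy,z0,z1,p0):
    """fit centre/yaw of an upright box so that its projected outline matches a mask"""
    from scipy.optimize import minimize
    pts=np.argwhere(mask)[:,::-1]
    if len(pts)<30: return None
    cs,_=cv2.findContours(mask.astype(np.uint8),cv2.RETR_EXTERNAL,cv2.CHAIN_APPROX_NONE)
    k=max(cs,key=cv2.contourArea)[:,0].astype(float)
    def cost(p):
        h=hull(c,p[0],p[1],p[2],dx,dy,z0,z1).astype(np.float32)
        return sum(min(abs(cv2.pointPolygonTest(h,(float(x),float(y)),True)),6)**2 for x,y in k)/len(k)
    r=min((minimize(cost,[p0[0],p0[1],p0[2]+d],method='Nelder-Mead',options=dict(initial_simplex=np.array([p0[0],p0[1],p0[2]+d])+np.array([[0,0,0],[8,0,0],[0,8,0],[0,0,.15]]))) for d in(-.3,0,.3)),key=lambda r:r.fun)
    return r.x,r.fun
def slatmask(c):
    hsv=cv2.cvtColor(c['frame'],cv2.COLOR_RGB2HSV)
    return cv2.inRange(hsv,(12,60,150),(22,150,255))
E
python3 - <<'E'
from h import *
from scipy.optimize import least_squares
c=camera("wrist")
hsv=cv2.cvtColor(c['frame'],cv2.COLOR_RGB2HSV)
m=cv2.inRange(hsv,(0,0,150),(179,60,255))
n,l,st,ce=cv2.connectedComponentsWithStats(m)
obs=[ce[i] for i in range(1,n) if 80<st[i,4]<500 and st[i,1]>30 and st[i,1]<140 and 230<ce[i][0]<470]
print(np.round(obs,1))
def stops(p):
    o=[]
    for b in(-100,0,100):
        for s in(-38,38):
            v=np.array([s,b-23]);cx=p[0]+np.cos(p[2])*v[0]-np.sin(p[2])*v[1];cy=p[1]+np.sin(p[2])*v[0]+np.cos(p[2])*v[1]
            o.append(cen(hull(c,cx,cy,p[2],18,10,12,24)))
    return np.array(o)
def res(p):
    o=stops(p);return np.ravel([a-o[np.argmin(((o-a)**2).sum(1))] for a in obs])
r=least_squares(res,[600,-40,-.094],x_scale=[10,10,.1]);print('bay2',r.x,np.degrees(r.x[2]),r.cost, np.round(r.fun,1))
d=finder.silhouettes("wrist","block_c")[0]
print('block',fitbox(c,d['pixels'],100,36,12,52,[600,-40,-.1]))
w=finder.silhouettes("wrist","wing")[0]
print('wing',cen(np.argwhere(w['pixels'])[:,::-1]) if 0 else np.argwhere(w['pixels'])[:,::-1].mean(0),toplane(c,[np.argwhere(w['pixels'])[:,::-1].mean(0)],78), fitbox(c,w['pixels'],48,14,64,92,[460,-35,-.6]))
for nm in("scene","side"):
    q=camera(nm);t=finder.silhouettes(nm,"tray")[0]
    print(nm,'tray',fitbox(q,t['pixels'],220,130,0,22,[463,-390,-.15]))
    m=slatmask(q);
    for g in([625,230,.2],[513,366,.9]):
        k=proj(q,[[g[0],g[1],12]])[0].astype(int)
        n,l,st,ce=cv2.connectedComponentsWithStats(m)
        b=min([i for i in range(1,n) if st[i,4]>150],key=lambda i:((ce[i]-k)**2).sum())
        print(nm,'slat',st[b],[fitbox(q,l==b,120,36,0,24,g[:2]+[y]) for y in(.3,1.2,-.6)] if nm=="scene" else fitbox(q,l==b,120,36,0,24,g))
E
```

```text
[[248.9  44.5]
 [351.1  44.9]
 [453.4  45. ]
 [252.1 125.5]
 [349.5 125.5]
 [446.9 125.6]]
bay2 [ 6.14261016e+02 -4.94210306e+01 -7.78389609e-02] -4.4598439403202494 210.24101544097618 [ 7.4 -5.2  8.7 -2.8 10.  -0.8  5.6 -3.6  6.8 -1.7  7.9  0.2]
block (array([ 5.95445336e+02, -4.69679589e+01, -4.21981789e-02]), np.float64(0.8163668934608778))Traceback (most recent call last):
  File "<stdin>", line 21, in <module>
IndexError: list index out of range
```

Run:
```python
from h import *
from scipy.optimize import minimize
c=camera("wrist")
hsv=cv2.cvtColor(c['frame'],cv2.COLOR_RGB2HSV)
m=cv2.inRange(hsv,(0,0,150),(179,60,255))
n,l,st,ce=cv2.connectedComponentsWithStats(m)
obs=[ce[i] for i in range(1,n) if 80<st[i,4]<500 and st[i,1]>30 and st[i,1]<140 and 230<ce[i][0]<470]
def stops(p):
    o=[]
    for b in(-100,0,100):
        for s in(-38,38):
            v=np.array([s,b-23]);cx=p[0]+np.cos(p[2])*v[0]-np.sin(p[2])*v[1];cy=p[1]+np.sin(p[2])*v[0]+np.cos(p[2])*v[1]
            o.append(cen(hull(c,cx,cy,p[2],18,10,12,24)))
    return np.array(o)
def res(p):
    o=stops(p);return np.ravel([a-o[np.argmin(((o-a)**2).sum(1))] for a in obs])
r=minimize(lambda p:(res(p)**2).sum(),[614,-49,-.08],method='Nelder-Mead',options=dict(initial_simplex=[[614,-49,-.08],[620,-49,-.08],[614,-40,-.08],[614,-49,-.12]]))
print('bay2',r.x,np.degrees(r.x[2]),r.fun, np.round(res(r.x),1))
w=finder.silhouettes("wrist","wing")
if w: print('wing',[fitbox(c,w[0]['pixels'],48,14,64,92,[460,-35,y]) for y in(-.6,.6)])
for nm in("scene","side"):
    q=camera(nm);t=finder.silhouettes(nm,"tray")
    if t: print(nm,'tray',fitbox(q,t[0]['pixels'],220,130,0,22,[463,-390,-.15]))
    m=slatmask(q);
    n,l,st,ce=cv2.connectedComponentsWithStats(m)
    for g in([625,230],[513,366]):
        k=proj(q,[[g[0],g[1],12]])[0]
        b=min([i for i in range(1,n) if st[i,4]>150],key=lambda i:((ce[i]-k)**2).sum())
        f=min((fitbox(q,l==b,120,36,0,24,g+[y]) for y in(.3,1.2,-.6)),key=lambda f:f[1])
        print(nm,'slat',st[b],f)
```

```text
bay2 [ 6.16219446e+02 -5.74794258e+01 -9.75163246e-02] -5.587273834993558 6.703172461198797 [-1.2 -0.6 -0.1 -0.3  1.3 -0.4 -1.   0.6 -0.   0.6  1.1  0.5]
wing [(array([455.85935344, -42.46746034,  -0.72025067]), np.float64(15.001609457303113)), (array([ 4.58664716e+02, -3.31652074e+01, -8.45230503e-02]), np.float64(16.471520240066976))]
scene tray (array([ 4.63543057e+02, -4.05681230e+02, -1.46643001e-01]), np.float64(0.48930666446582793))
scene slat [   46    99   594   381 89156] (array([625., 230.,   0.]), np.float64(36.0))
scene slat [   46    99   594   381 89156] (array([513., 366.,   0.]), np.float64(36.0))
side tray (array([ 4.59360234e+02, -4.02787389e+02, -1.37787981e-01]), np.float64(0.3158407548913597))
side slat [223 256  32  38 590] (array([635.42586374, 216.12742498,   2.70003276]), np.float64(2.826204498245878))
side slat [208 316  48  41 800] (array([ 5.19406119e+02,  3.57203398e+02, -1.05221242e-01]), np.float64(3.905316527445022))
```

Request:
apply_moves:
  moves:
    - [0.03,0,0.04,0,0,-3,1]
    - [0.03,0,0.04,0,0,0,1]
    - [0.03,0,0.04,0,0,0,1]
    - [0,0,0.05,0,0,0,1]
    - [0,0,0.04,0,0,0,1]
    - [0,0,0.03,0,0,0,1]
    - [0,0,0.03,0,0,0,1]
    - [0,0,0.02,0,0,0,1]
    - [0,0,0.02,0,0,0,1]
    - [0,0,0,0,0,0,1]

```text
clock: 5.85
tcp_pos: [600.7, -44.7, 17.8]
tool_rot: [-3.14, 0.07, 0.011]
force: [-0.1, 0.1, -0.4]
grip_width: 1.0
finger_force: 0.0
```

Request:
apply_moves:
  moves:
    - [0,0,0,0,0,0,-1]
    - [0,0,0,0,0,0,-1]
    - [0,0,0,0,0,0,-1]
    - [0,0,0,0,0,0,-1]
    - [0,0,0,0,0,0,-1]
    - [0,0,0,0,0,0,-1]
  squeeze: 40

```text
clock: 6.45
tcp_pos: [605.3, -45.3, 23.0]
tool_rot: [3.14, -0.07, 0.005]
force: [0.2, 0.1, 5.7]
grip_width: 0.412
finger_force: 42.3
```

Request:
apply_moves:
  moves:
    - [0,0,-0.03,0,0,0,-1]
    - [0,0,-0.04,0,0,0,-1]
    - [-0.013,0.04,0,0,0,0,-1]
    - [-0.013,0.04,0,0,0,0,-1]
    - [-0.013,0.04,0,0,0,0,-1]
    - [-0.013,0.04,0,0,0,0,-1]
    - [-0.013,0.04,0,0,0,0,-1]
    - [-0.013,0.04,0,0,0,0,-1]
    - [-0.013,0.04,0,0,0,0,-1]
    - [-0.013,0.04,0,0,0,0,-1]
  squeeze: 60

```text
clock: 7.45
tcp_pos: [484.5, -361.3, 91.1]
tool_rot: [-3.14, 0.07, 0.0]
force: [0.6, 0.4, -1.5]
grip_width: 0.413
finger_force: 61.0
```

Request:
apply_moves:
  moves:
    - [-0.013,0.04,0,0,0,5.6,-1]
    - [0,0,0,0,0,0,-1]
    - [0,0,0,0,0,0,-1]

```text
clock: 7.75
tcp_pos: [470.1, -400.0, 90.9]
tool_rot: [-3.132, 0.226, 0.001]
force: [1.2, 0.3, -0.8]
grip_width: 0.412
finger_force: 60.9
```

Run:
```python
from h import *
c=camera("wrist");save(c,'w2.png')
```

```text
(no output)
```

View pics/w2.png

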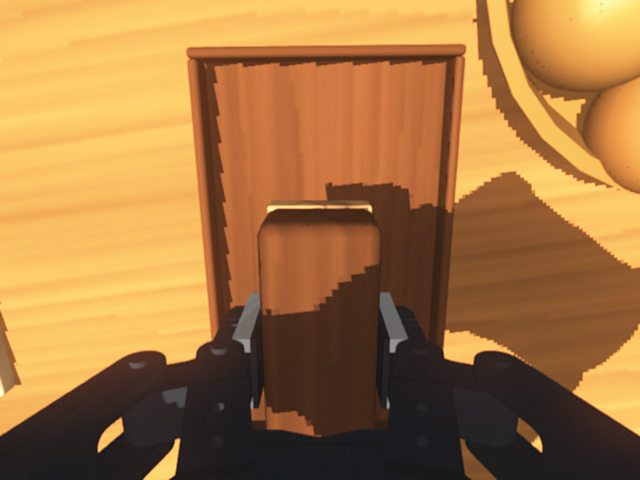

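The wrist view shows the block held at (320,310), square over the tray and centred between its walls.

Request:
apply_moves:
  moves:
    - [0,0,0.03,0,0,0,-1]
    - [0,0,0.025,0,0,0,-1]
    - [0,0,0.015,0,0,0,-1]
    - [0,0,0.003,0,0,0,-1]
    - [0,0,0,0,0,0,-1]
    - [0,0,0,0,0,0,0.2]
    - [0,0,0,0,0,0,0.2]
    - [0,0,0,0,0,0,0.2]
    - [0,0,0,0,0,0,0.2]

```text
clock: 8.7
tcp_pos: [471.3, -399.9, 19.1]
tool_rot: [3.133, -0.223, 0.002]
force: [0.2, -0.9, 0.3]
grip_width: 0.598
finger_force: 0.0
```

Request:
apply_moves:
  moves:
    - [0,0,-0.02,0,0,0,0.2]
    - [0,0,-0.04,0,0,0,0.2]
    - [0,0,-0.05,0,0,0,0.2]
    - [0,0,-0.05,0,0,0,1]
    - [0,0,-0.05,0,0,0,1]
    - [0,0,0,0,0,0,1]

```text
clock: 9.3
tcp_pos: [474.9, -403.3, 239.0]
tool_rot: [3.123, -0.223, 0.021]
force: [1.0, -0.6, 1.0]
grip_width: 1.001
finger_force: 0.0
```

Run:
```python
from h import *
c=camera("wrist");s=get_state();print(s['tcp_pos'],s['tool_rot'])
for t,b in(("tray",(220,130,0,22,[461,-404,-.142])),("block_c",(100,36,5,45,[461,-404,-.142]))):
    for d in finder.silhouettes("wrist",t)[:1]: print(t,d['confidence'],d['bbox'],fitbox(c,d['pixels'],*b))
```

```text
[ 473.36977943 -401.90665803  234.73816691] [ 3.12655207 -0.22278421  0.01388568]
block_c 0.94 [292.6, 165.4, 43.7, 118.8] (array([ 4.62766432e+02, -3.97868714e+02, -1.31846053e-01]), np.float64(1.5690407852261956))
```

Request:
apply_moves:
  moves:
    - [-0.0045,-0.046,-0.009,0,0,0,1]
    - [-0.0045,-0.046,-0.009,0,0,0,1]
    - [-0.0045,-0.046,-0.009,0,0,0,1]
    - [-0.0045,-0.046,-0.009,0,0,0,1]
    - [-0.0045,-0.046,-0.009,0,0,0,1]
    - [-0.0045,-0.046,-0.009,0,0,0,1]
    - [-0.0045,-0.046,-0.009,0,0,0,1]
    - [-0.0045,-0.046,-0.009,0,0,0,1]
    - [-0.0045,-0.046,-0.009,0,0,0,1]
    - [-0.0045,-0.046,-0.009,0,0,0,1]

```text
clock: 10.45
tcp_pos: [489.9, 63.9, 315.7]
tool_rot: [3.133, -0.223, -0.008]
force: [0.9, 0.7, 0.5]
grip_width: 1.001
finger_force: 0.0
```

Request:
apply_moves:
  moves:
    - [-0.0045,-0.046,0,0,0,0,1]
    - [-0.0045,-0.046,0,0,0,0,1]
    - [-0.0045,-0.046,0,0,0,0,1]
    - [-0.0045,-0.046,0,0,0,0,1]
    - [-0.0045,-0.046,0,0,0,0,1]
    - [0,0,0,0,0,0,1]
    - [0,0,0,0,0,0,1]

```text
clock: 11.15
tcp_pos: [500.5, 293.4, 315.0]
tool_rot: [3.13, -0.219, -0.007]
force: [-0.0, -0.6, 0.1]
grip_width: 1.002
finger_force: 0.0
```

Run:
```python
from h import *
c=camera("wrist");save(c,'w3.png');s=get_state();print(s['tcp_pos'],s['tool_rot'],s['qpos'])
hsv=cv2.cvtColor(c['frame'],cv2.COLOR_RGB2HSV)
for g in([628,225,12],[515,362,12]): 
    k=proj(c,[g])[0].astype(int);print(k,hsv[k[1],k[0]] if 0<=k[0]<640 and 0<=k[1]<480 else '')
print([(d['confidence'],d['bbox']) for d in finder.silhouettes("wrist","slat1_c")])
```

```text
[500.87422105 292.4864677  315.6863004 ] [ 3.13070778 -0.22157592 -0.0057622 ] [ 4.85982035e-01  4.65275786e-02  1.69909815e+00 -6.57666827e-04
  1.40069509e+00  2.19820564e+00]
[370  48] [ 21 119 245]
[252 183] [ 20 118 244]
[]
```

View pics/w3.png

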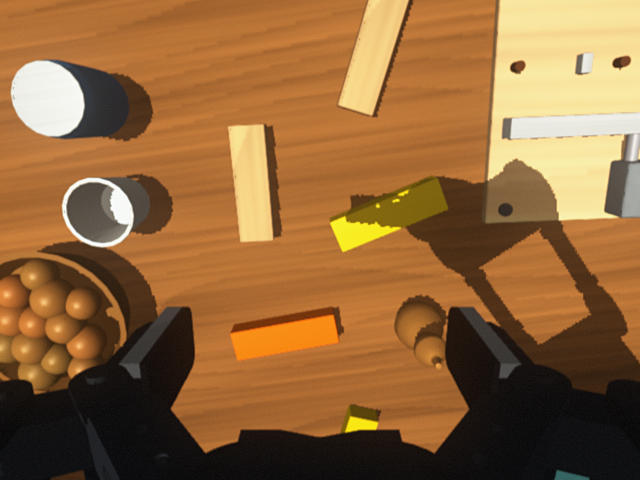

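The pale slats are at (250,182), fully visible, and at (375,55), cut by the top edge. The yellow (390,212) and (360,418) and the orange (285,333) are decoys, and the cup and caddy are on the left.

```bash
cat >> h.py <<'E'
def slat(c,guess,z0=0):
    """flood-fill the slat at a guessed centre, fit it"""
    k=proj(c,[[guess[0],guess[1],z0+24]])[0].astype(int)
    im=cv2.GaussianBlur(c['frame'],(3,3),0); m=np.zeros((482,642),np.uint8)
    cv2.floodFill(im.copy(),m,(int(k[0]),int(k[1])),0,(28,22,28),(28,22,28),4|cv2.FLOODFILL_FIXED_RANGE|cv2.FLOODFILL_MASK_ONLY|(255<<8))
    m=cv2.morphologyEx(m[1:-1,1:-1],cv2.MORPH_CLOSE,np.ones((7,7)))
    r=cv2.minAreaRect(np.argwhere(m)[:,::-1].astype(np.float32))
    w=toplane(c,cv2.boxPoints(r),z0+24)[:,:2]
    e=[w[1]-w[0],w[2]-w[1]];e=max(e,key=np.linalg.norm)
    return k,(m>0).sum(),w.mean(0),np.degrees(np.arctan2(e[1],e[0])),sorted([np.linalg.norm(w[1]-w[0]),np.linalg.norm(w[2]-w[1])])
E
python3 - <<'E'
from h import *
c=camera("wrist")
for g in([515,362],[625,225]): print(slat(c,g))
s=get_state();m=rotm(s['tool_rot']);print(np.degrees(np.arctan2(m[1,0],m[0,0])),s['tcp_pos'])
E
```

```text
(array([249, 186]), np.int64(3702), array([515.37056371, 361.4398112 ]), np.float64(175.61988308564963), [np.float64(33.14613056691723), np.float64(118.43198200829991)])
(array([370,  51]), np.int64(4046), array([621.89392678, 225.19575174]), np.float64(-24.27465841538564), [np.float64(33.61681993261866), np.float64(105.26455611597116)])
-8.212851233809005 [501.4694295  291.70561196 316.94348203]
```

Request:
apply_moves:
  moves:
    - [0.005,-0.035,0.02,0,0,0,1]
    - [0,-0.035,0.03,0,0,0,1]
    - [0,0,0.05,0,0,-3.8,1]
    - [0,0,0.05,0,0,0,1]
    - [0,0,0.05,0,0,0,1]
    - [0,0,0.04,0,0,0,1]
    - [0,0,0.03,0,0,0,1]
    - [0,0,0.02,0,0,0,1]
    - [0,0,0.015,0,0,0,1]
    - [0,0,0,0,0,0,1]

```text
clock: 12.3
tcp_pos: [515.4, 359.4, 10.9]
tool_rot: [3.137, -0.122, -0.006]
force: [-0.2, 0.2, 0.9]
grip_width: 1.001
finger_force: 0.0
```

Request:
apply_moves:
  moves:
    - [0,0,0,0,0,0,-1]
    - [0,0,0,0,0,0,-1]
    - [0,0,0,0,0,0,-1]
    - [0,0,0,0,0,0,-1]
    - [0,0,0,0,0,0,-1]
    - [0,0,0,0,0,0,-1]
  squeeze: 50

```text
clock: 12.9
tcp_pos: [518.0, 362.6, 15.2]
tool_rot: [-3.138, 0.119, -0.004]
force: [-0.4, 0.1, 6.3]
grip_width: 0.407
finger_force: 50.8
```

Request:
apply_moves:
  moves:
    - [0,0,-0.03,0,0,0,-1]
    - [0,0,-0.045,0,0,0,-1]
    - [0.012,0.04,0,0,0,0,-1]
    - [0.012,0.04,0,0,0,0,-1]
    - [0.012,0.04,0,0,0,0,-1]
    - [0.012,0.04,0,0,0,0,-1]
    - [0.012,0.04,0,0,0,0,-1]
    - [0.012,0.04,0,0,0,0,-1]
    - [0.012,0.04,0,0,0,0,-1]
    - [0.012,0.04,0,0,0,0,-1]
  squeeze: 60

```text
clock: 13.9
tcp_pos: [588.0, 33.8, 88.2]
tool_rot: [-3.139, 0.119, 0.0]
force: [-0.1, 1.3, -1.4]
grip_width: 0.398
finger_force: 60.4
```

Request:
apply_moves:
  moves:
    - [0.012,0.04,0,0,0,1.2,-1]
    - [0.012,0.04,0,0,0,0,-1]
    - [0,0.005,0,0,0,0,-1]
    - [0,0,0,0,0,0,-1]
    - [0,0,0,0,0,0,-1]

```text
clock: 14.4
tcp_pos: [604.1, -50.5, 87.9]
tool_rot: [-3.137, 0.152, 0.002]
force: [0.4, 0.2, -0.8]
grip_width: 0.401
finger_force: 60.4
```

Run:
```python
from h import *
c=camera("wrist");s=get_state();save(c,'w4.png')
m=rotm(s['tool_rot']);print(np.degrees(np.arctan2(m[1,0],m[0,0])),s['tcp_pos'],s['force'])
# expected home slat far end & right side projected at z36
```

```text
-5.490771705077128 [604.14306526 -50.07194747  87.97588429] [-1.04355069 -0.06944727 -1.48278332]
```

View pics/w4.png

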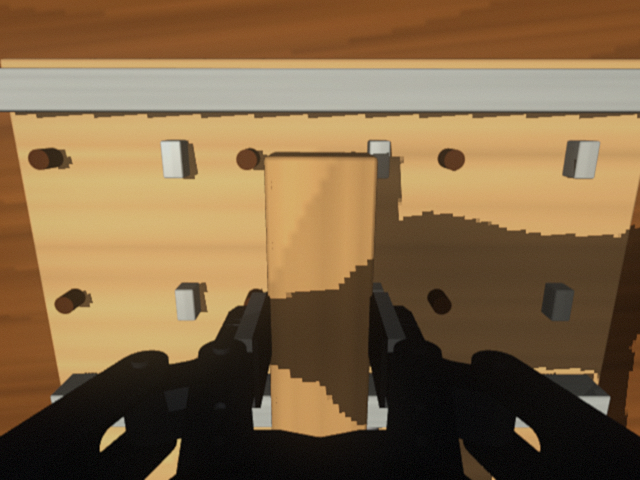

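The slat is held over bay 2: its far end is at row 155, the fence at row 112 and the stop at (379,155). It sits about 5 mm to the +y side, clear of the pegs. Next I lower it.

Request:
apply_moves:
  moves:
    - [0,0,0.03,0,0,0,-1]
    - [0,0,0.02,0,0,0,-1]
    - [0,0,0.008,0,0,0,-1]
    - [0,0,0.003,0,0,0,-1]
    - [0,0,0,0,0,0,-1]

```text
clock: 14.95
tcp_pos: [604.6, -50.1, 27.7]
tool_rot: [-3.138, 0.149, 0.001]
force: [0.7, 0.4, -0.4]
grip_width: 0.395
finger_force: 60.4
```

Request:
apply_moves:
  moves:
    - [0.008,0,0,0,0,0,-1]
    - [0.006,0,0,0,0,0,-1]
    - [0.004,0,0,0,0,0,-1]
    - [0,0,0,0,0,0,-1]
  squeeze: 40

```text
clock: 15.35
tcp_pos: [619.1, -52.4, 27.3]
tool_rot: [-3.137, 0.151, 0.015]
force: [-12.9, 1.8, 10.0]
grip_width: 0.396
finger_force: 61.7
```

Request:
apply_moves:
  moves:
    - [0,0.004,0,0,0,0,-1]
    - [0,0.003,0,0,0,0,-1]
    - [0,0.002,0,0,0,0,-1]
    - [0,0,0,0,0,0,-1]

```text
clock: 15.75
tcp_pos: [618.6, -57.8, 27.3]
tool_rot: [-3.132, 0.152, 0.013]
force: [-11.2, 13.6, 10.3]
grip_width: 0.4
finger_force: 61.5
```

Request:
apply_moves:
  moves:
    - [0.001,0.002,0,0,0,0,-1]
    - [0,0,0,0,0,0,-1]
    - [0,0,0,0,0,0,0.3]
    - [0,0,0,0,0,0,0.3]
    - [0,0,0,0,0,0,0.3]
    - [0,0,-0.02,0,0,0,0.3]
    - [0,0,-0.04,0,0,0,0.3]
    - [-0.02,0,-0.05,0,0,0,1]
    - [-0.03,0,-0.05,0,0,0,1]
    - [-0.03,0,-0.04,0,0,0,1]

```text
clock: 16.75
tcp_pos: [549.3, -57.7, 219.3]
tool_rot: [3.137, -0.153, 0.004]
force: [0.5, -0.1, 0.3]
grip_width: 1.002
finger_force: 0.0
```

Request:
apply_moves:
  moves:
    - [0,0,0,0,0,0,1]
    - [0,0,0,0,0,0,1]

```text
clock: 16.95
tcp_pos: [549.8, -57.7, 218.8]
tool_rot: [3.137, -0.153, 0.008]
force: [-0.5, -0.1, -1.2]
grip_width: 1.004
finger_force: 0.0
```

```bash
cat >> h.py <<'E'
def report(c,guess):
    """slat relative to the stops seen in the same picture: print jig-frame slat pose"""
    print(slat(c,guess,12))
E
python3 - <<'E'
from h import *
c=camera("wrist");s=get_state();save(c,'w5.png')
m=rotm(s['tool_rot']);print(np.degrees(np.arctan2(m[1,0],m[0,0])),s['tcp_pos'])
h=hull(c,616.2,-57.5,-.0975,120,36,12,36);print(h)
E
```

```text
-5.580015307550624 [549.06639674 -57.46961134 216.82523066]
[[335.74738   37.973267]
 [334.2123   205.84557 ]
 [288.03226  205.85487 ]
 [284.70605   37.96822 ]]
```

View pics/w5.png

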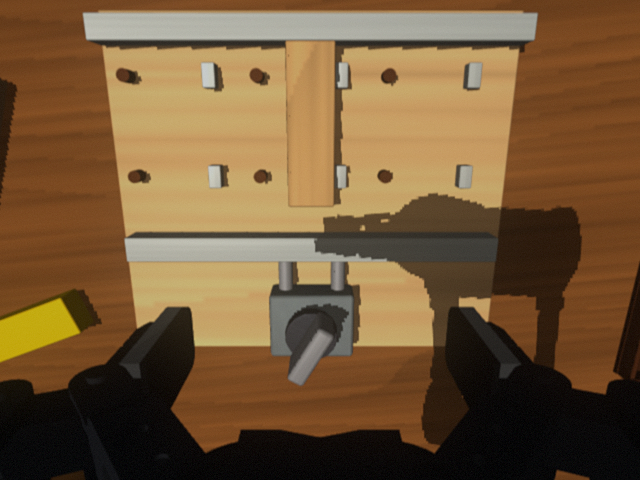

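Slat B lies home in bay 2: its far end is at the fence (row 40) and its right edge at the stops (337,75) and (341,176). Now slat A.

Request:
apply_moves:
  moves:
    - [-0.004,-0.045,0,0,0,0,1]
    - [-0.004,-0.045,0,0,0,0,1]
    - [-0.004,-0.045,0,0,0,0,1]
    - [-0.004,-0.045,0,0,0,0,1]
    - [-0.004,-0.045,0,0,0,0,1]
    - [-0.004,-0.045,0,0,0,0,1]
    - [0,0,0,0,0,0,1]
    - [0,0,0,0,0,0,1]

```text
clock: 17.8
tcp_pos: [550.2, 214.7, 213.7]
tool_rot: [3.136, -0.148, -0.006]
force: [-0.2, -0.8, -0.5]
grip_width: 0.999
finger_force: 0.0
```

Run:
```python
from h import *
c=camera("wrist");s=get_state();save(c,'w6.png')
m=rotm(s['tool_rot']);print(np.degrees(np.arctan2(m[1,0],m[0,0])),s['tcp_pos'],s['qpos'][5])
print(slat(c,[625,225]))
```

```text
-5.496065437545173 [550.32658334 213.66499404 214.11895591] 1.9955231088721042
(array([296, 113]), np.int64(7355), array([628.09591081, 223.30825675]), np.float64(-25.957503959487248), [np.float64(33.35275511020434), np.float64(117.77492076318845)])
```

View pics/w6.png

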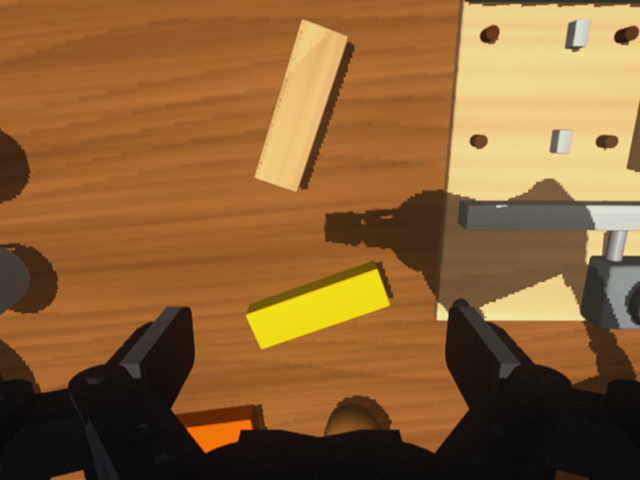

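Slat A is at (300,105), pale, about 20° off the tool; the decoy yellow is at (318,305). Next I grasp it.

Request:
apply_moves:
  moves:
    - [0.038,-0.008,0,0,0,0,1]
    - [0.038,-0.009,0.02,0,0,0,1]
    - [0,0,0.03,0,0,7,1]
    - [0,0,0.03,0,0,7,1]
    - [0,0,0.03,0,0,6.5,1]
    - [0,0,0.03,0,0,0,1]
    - [0,0,0.03,0,0,0,1]
    - [0,0,0.02,0,0,0,1]
    - [0,0,0.01,0,0,0,1]
    - [0,0,0,0,0,0,1]

```text
clock: 18.85
tcp_pos: [626.6, 221.5, 14.0]
tool_rot: [3.058, -0.71, -0.006]
force: [-0.3, -0.3, 0.4]
grip_width: 1.002
finger_force: 0.0
```

Request:
apply_moves:
  moves:
    - [0,0,0,0,0,0,-1]
    - [0,0,0,0,0,0,-1]
    - [0,0,0,0,0,0,-1]
    - [0,0,0,0,0,0,-1]
    - [0,0,0,0,0,0,-1]
    - [0,0,0,0,0,0,-1]
  squeeze: 50

```text
clock: 19.45
tcp_pos: [629.6, 224.2, 18.6]
tool_rot: [-3.059, 0.707, -0.005]
force: [-0.3, -0.1, 6.0]
grip_width: 0.396
finger_force: 50.4
```

Run:
```python
from h import *
s=get_state();m=rotm(s['tool_rot']);print(np.degrees(np.arctan2(m[1,0],m[0,0])),s['tcp_pos'],s['qpos'])
x=m[:2,0];y=m[:2,1]
j=np.array([np.cos(.0975),-np.sin(.0975)]);k=np.array([np.sin(.0975),np.cos(.0975)])
t=np.array([616.2,-57.5])+100*k-12*j+6*k
d=t-s['tcp_pos'][:2];print(t,d,d@x,d@y)
```

```text
-26.02843632683779 [629.58140646 224.18826368  18.581454  ] [ 3.04881612e-01  4.44020931e-01  1.78592446e+00 -1.40958518e-04
  9.08281450e-01  2.33004355e+00]
[614.5756256   49.16471491] [ -15.00578087 -175.02354876] 63.31929770167297 163.85676607247188
```

Request:
apply_moves:
  moves:
    - [0,0,-0.03,0,0,0,-1]
    - [0,0,-0.045,0,0,0,-1]
    - [0.013,0.033,0,0,0,0,-1]
    - [0.013,0.033,0,0,0,0,-1]
    - [0.013,0.033,0,0,0,0,-1]
    - [0.013,0.033,0,0,0,-7,-1]
    - [0.011,0.032,0,0,0,-7,-1]
    - [0,0,0,0,0,-6.5,-1]
    - [0,0,0,0,0,0,-1]
    - [0,0,0,0,0,0,-1]
  squeeze: 60

```text
clock: 20.45
tcp_pos: [616.6, 48.6, 91.5]
tool_rot: [-3.137, 0.156, 0.0]
force: [-0.5, -0.8, -0.9]
grip_width: 0.397
finger_force: 59.7
```

Run:
```python
from h import *
c=camera("wrist");save(c,'w7.png')
s=get_state();m=rotm(s['tool_rot']);print(np.degrees(np.arctan2(m[1,0],m[0,0])),s['tcp_pos'],s['grip_width'])
x=m[:2,0];y=m[:2,1]
d=np.array([614.6,49.2])-s['tcp_pos'][:2];print(d@x,d@y)
```

```text
-5.643410437151424 [616.67055818  48.92613333  91.48752074] 0.3934418153441134
-2.087453699494825 -0.06892691079602274
```

View pics/w7.png

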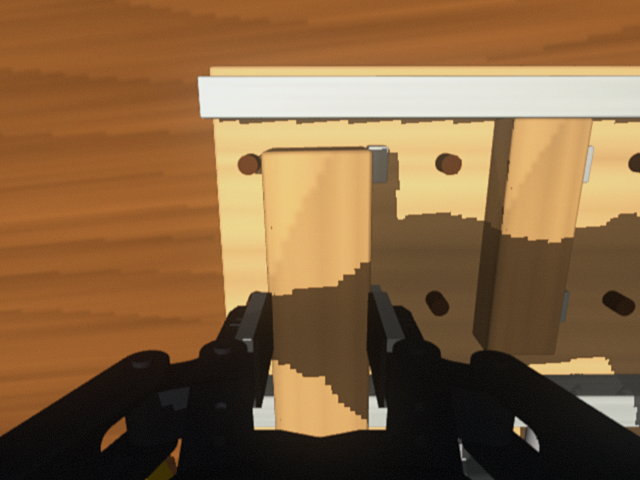

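Slat A is held over bay 3: its far end is at row 150, the stop at (378,163) and a peg at (248,163), with slat B home at (540,230). Next I lower it and push.

Request:
apply_moves:
  moves:
    - [0,0,0.03,0,0,0,-1]
    - [0,0,0.02,0,0,0,-1]
    - [0,0,0.01,0,0,0,-1]
    - [0,0,0.003,0,0,0,-1]
    - [0,0,0,0,0,0,-1]

```text
clock: 21.0
tcp_pos: [616.8, 49.1, 29.2]
tool_rot: [3.138, -0.152, -0.001]
force: [0.4, 0.8, -0.3]
grip_width: 0.392
finger_force: 67.2
```

Request:
apply_moves:
  moves:
    - [0.008,0,0,0,0,0,-1]
    - [0.006,0,0,0,0,0,-1]
    - [0.002,0,0,0,0,0,-1]
    - [0,0,0,0,0,0,-1]
  squeeze: 40

```text
clock: 21.4
tcp_pos: [627.4, 48.2, 29.0]
tool_rot: [-3.137, 0.153, 0.02]
force: [-18.6, 2.8, 17.3]
grip_width: 0.39
finger_force: 69.2
```

Request:
apply_moves:
  moves:
    - [0,0.004,0,0,0,0,-1]
    - [0,0.003,0,0,0,0,-1]
    - [0,0.002,0,0,0,0,-1]
    - [0,0,0,0,0,0,-1]

```text
clock: 21.8
tcp_pos: [627.0, 44.8, 29.2]
tool_rot: [-3.129, 0.153, 0.017]
force: [-16.5, 20.8, 15.1]
grip_width: 0.393
finger_force: 69.0
```

Request:
apply_moves:
  moves:
    - [-0.003,0,-0.002,0,0,0,-1]
    - [0,0.003,0,0,0,0,-1]
    - [0,0,0,0,0,0,-1]

```text
clock: 22.1
tcp_pos: [626.7, 41.6, 30.4]
tool_rot: [-3.129, 0.156, 0.007]
force: [-6.8, 18.8, 4.7]
grip_width: 0.389
finger_force: 67.6
```

Now it is at y 41.6, against the stops. I'll nudge x once more, release and look.

Request:
apply_moves:
  moves:
    - [0.002,0.001,0,0,0,0,-1]
    - [0,0,0,0,0,0,-1]
    - [0,0,0,0,0,0,0.3]
    - [0,0,0,0,0,0,0.3]
    - [0,0,0,0,0,0,0.3]
    - [0,0,-0.02,0,0,0,0.3]
    - [0,0,-0.04,0,0,0,0.3]
    - [-0.03,0.02,-0.05,0,0,0,1]
    - [-0.03,0.03,-0.05,0,0,0,1]
    - [-0.03,0.03,-0.04,0,0,0,1]

```text
clock: 23.1
tcp_pos: [552.0, -24.5, 206.0]
tool_rot: [3.137, -0.152, 0.004]
force: [0.5, -0.6, 0.4]
grip_width: 1.002
finger_force: 0.0
```

Request:
apply_moves:
  moves:
    - [-0.02,0.02,0,0,0,0,1]
    - [0,0,0,0,0,0,1]
    - [0,0,0,0,0,0,1]

```text
clock: 23.4
tcp_pos: [530.0, -42.3, 204.1]
tool_rot: [3.138, -0.155, 0.003]
force: [-0.2, 0.5, -0.3]
grip_width: 0.999
finger_force: 0.0
```

Run:
```python
from h import *
c=camera("wrist");s=get_state();save(c,'w8.png')
m=rotm(s['tool_rot']);print(np.degrees(np.arctan2(m[1,0],m[0,0])),s['tcp_pos'],s['tool_rot'],s['qpos'])
for g in([616.2,-57.5],[625.9,42]): print(slat(c,g,12))
for i in range(2):
    w=finder.silhouettes("wrist","wing")
    if w: print(w[0]['confidence'],w[0]['bbox']); print([fitbox(c,w[0]['pixels'],48,14,64,92,[460,-40,y]) for y in(-.7,0,.7)]); break
    c=camera("wrist")
print(finder.silhouettes("wrist","slat1_c")[:0])
```

```text
-5.610088003418118 [530.17123892 -41.76283402 203.53026703] [-3.13767481e+00  1.53734690e-01 -1.03462003e-03] [-1.25581382e-01  1.21161301e-02  1.94099796e+00  2.19592285e-04
  1.18783358e+00  1.54304740e+00]
(array([329,  93]), np.int64(62983), array([604.78362296, -56.10307029]), np.float64(-95.00785519957111), [np.float64(143.49269507758518), np.float64(291.7560529989747)])
(array([185,  93]), np.int64(68965), array([604.84547158, -55.99009086]), np.float64(-95.13595592855367), [np.float64(142.89368364047763), np.float64(291.83599530015766)])
0.65 [301.0, 287.3, 53.7, 82.1]
[(array([458.22002718, -41.78883939,  -0.60752444]), np.float64(12.886706082330251)), (array([458.21996421, -41.78905513,  -0.60763369]), np.float64(12.88671014548922)), (array([476.40866005, -35.78449145,   1.1856116 ]), np.float64(21.418001155280017))]
[]
```

View pics/w8.png

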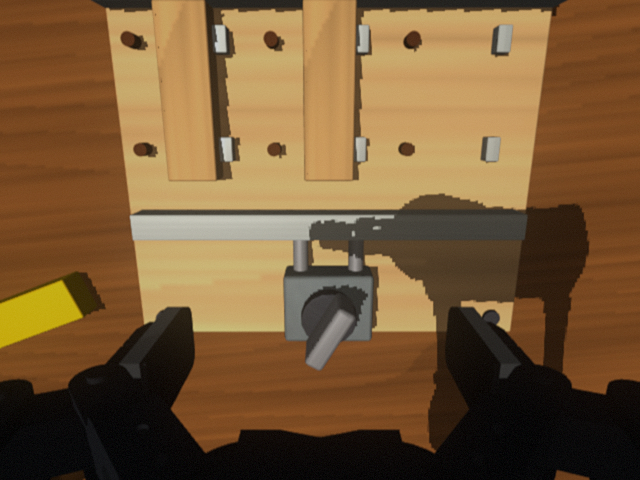

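Both slats are home, near ends level at row 181 and flush with the stops. The wing's top face has corners (345,310), (355,318), (318,369) and (306,360). The jaw still stands clear.

Run:
```python
from h import *
c=camera("wrist");s=get_state();m=rotm(s['tool_rot'])
w=toplane(c,[(345,310),(355,318),(318,369),(306,360)],92)[:,:2];print(w.round(1),w.mean(0))
e=(w[0]+w[1]-w[2]-w[3])/2;print('yaw',np.degrees(np.arctan2(e[1],e[0])),np.linalg.norm(e))
print('disc',toplane(c,[(330,316)],64),'hous',toplane(c,[(286,276),(372,276),(372,331),(286,331)],42).round(1))
j=np.array([np.cos(.0975),-np.sin(.0975)])
print('ends',[(toplane(c,[p],z)[0,:2]@j) for p,z in(((190,181),36),((329,181),36),((190,213),35),((329,213),35),((190,240),35))])
d=w.mean(0)-s['tcp_pos'][:2];print(d@m[:2,0],d@m[:2,1],s['tcp_pos'],s['joint_efforts'],s['wrist_torque'])
g=c['frame'][195:245,160:168].mean(axis=(1,2)).round();print(g)
```

```text
[[478.8 -52.6]
 [472.5 -58.7]
 [437.2 -30.9]
 [444.8 -23.5]] [458.32894213 -41.45565878]
yaw -39.39661928781182 44.80951093287521
disc [[462.07354623 -42.01420253  64.        ]] hous [[487.9 -11.2  42. ]
 [481.5 -76.4  42. ]
 [435.4 -73.5  42. ]
 [442.   -5.8  42. ]]
ends [np.float64(558.0201354576471), np.float64(558.0979601722535), np.float64(534.0126658494592), np.float64(534.0910964135886), np.float64(513.0878719069273)]
-71.46428782689802 7.308525005222941 [530.16488762 -41.0529323  202.76789649] [-2.07357178e-01 -3.68448114e+01 -3.57236660e+01 -1.21063634e-02
  8.53179517e-03  3.03128079e-03] [ 0.01533889 -0.05049502  0.02742741]
[157. 157. 158. 158. 159. 160. 161. 162. 162. 162. 161. 161. 159. 142.
 100.  65.  60.  58.  68. 118. 170. 190. 192. 192. 193. 191. 189. 186.
 184. 183. 184. 184. 184. 180. 179. 179. 178. 179. 180. 178. 176. 176.
 177. 177. 162. 155. 158. 160. 161. 161.]
```

Request:
apply_moves:
  moves:
    - [-0.035,0.004,0,0,0,-8.5,1]
    - [-0.036,0.004,0,0,0,-8.5,1]
    - [0,0,0,0,0,-8.5,1]
    - [0,0,0,0,0,-8.5,1]
    - [0,0,0,0,0,-8.5,1]
    - [0,0,0,0,0,-8.5,1]
    - [0,0,0,0,0,-8.5,1]
    - [0,0,0,0,0,-8.5,1]
    - [0,0,0,0,0,-8.5,1]
    - [0,0,0,0,0,-8.5,1]

```text
clock: 24.6
tcp_pos: [459.2, -47.4, 202.9]
tool_rot: [-2.408, -2.016, 0.001]
force: [-0.1, 0.2, 0.7]
grip_width: 1.003
finger_force: 0.0
```

Request:
apply_moves:
  moves:
    - [0,0,0,0,0,-8.5,1]
    - [0,0,0,0,0,-8.5,1]
    - [0,0,0,0,0,-8.5,1]
    - [0,0,0,0,0,-8.5,1]
    - [0,0,0,0,0,-8.5,1]
    - [0,0,0,0,0,-8.5,1]
    - [0,0,0,0,0,-8.5,1]
    - [0,0,0,0,0,0,1]
    - [0,0,0,0,0,0,1]

```text
clock: 25.5
tcp_pos: [459.1, -47.6, 203.1]
tool_rot: [-1.105, -2.94, 0.0]
force: [0.3, -0.2, -0.3]
grip_width: 0.999
finger_force: 0.0
```

```bash
cat >> h.py <<'E'
def wing(t=(459.5,-41.8)):
    s=get_state();m=rotm(s['tool_rot']);d=np.array(t)-s['tcp_pos'][:2]
    print('yaw',np.degrees(np.arctan2(m[1,0],m[0,0])).round(2),s['tcp_pos'].round(1),'tilt',m[:,2].round(4),'q',s['qpos'].round(3),'d',(d@m[:2,0]).round(1),(d@m[:2,1]).round(1))
    print('tau6',s['joint_efforts'][5],'wt',s['wrist_torque'].round(3),'F',s['force'].round(1))
E
python3 - <<'E'
from h import *
wing()
E
```

```text
yaw 138.79 [459.1 -47.6 203.1] tilt [-9.e-04  2.e-04 -1.e+00] q [-0.157 -0.128  2.074  0.     1.196 -1.009] d 3.5 4.6
tau6 -0.08289400488138199 wt [ 0.033 -0.005 -0.026] F [ 0.3 -0.2 -0.3]
```

Request:
apply_moves:
  moves:
    - [0.0035,0.0046,0.03,0,0,-1.7,1]
    - [0,0,0.04,0,0,0,1]
    - [0,0,0.03,0,0,0,1]
    - [0,0,0.02,0,0,0,1]
    - [0,0,0.01,0,0,0,1]
    - [0,0,0,0,0,0,1]
    - [0,0,0,0,0,0,-0.4]
    - [0,0,0,0,0,0,-0.4]
    - [0,0,0,0,0,0,-0.4]
    - [0,0,0,0,0,0,-0.4]
  squeeze: 30

```text
clock: 26.5
tcp_pos: [460.0, -42.3, 74.5]
tool_rot: [1.057, 2.956, 0.001]
force: [-0.1, 0.5, 0.7]
grip_width: 0.332
finger_force: 0.0
```

Run:
```python
from h import *
wing(); c=camera("wrist");save(c,'w9.png')
```

```text
yaw 140.64 [460.  -42.3  74.5] tilt [ 1.9e-03 -3.0e-04 -1.0e+00] q [-0.146  0.017  2.198  0.     0.924 -1.029] d 0.7 0.0
tau6 0.0024442581343464553 wt [ 0.023 -0.017  0.007] F [-0.1  0.5  0.7]
```

View pics/w9.png

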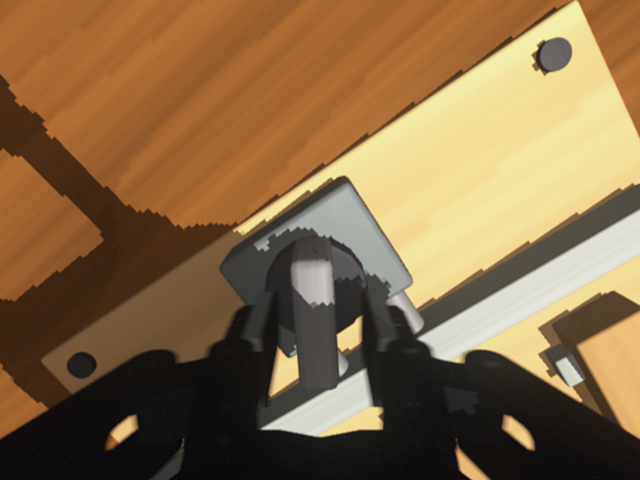

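The wing lies centred between the fingers, (315,320), and parallel to them. Now I close on it.

Request:
apply_moves:
  moves:
    - [0,0,0.004,0,0,0,-0.4]
    - [0,0,0,0,0,0,-1]
    - [0,0,0,0,0,0,-1]
    - [0,0,0,0,0,0,-1]
  squeeze: 40

```text
clock: 26.95
tcp_pos: [458.3, -42.5, 69.3]
tool_rot: [-1.057, -2.957, 0.002]
force: [-2.8, -2.4, 2.8]
grip_width: 0.153
finger_force: 42.1
```

Request:
apply_moves:
  moves:
    - [0,0,0,0,0,5,-1]
    - [0,0,0,0,0,5,-1]
    - [0,0,0,0,0,5,-1]
    - [0,0,0,0,0,5,-1]

```text
clock: 27.35
tcp_pos: [458.0, -42.7, 69.3]
tool_rot: [-1.558, -2.726, 0.003]
force: [-5.6, -4.2, 4.6]
grip_width: 0.156
finger_force: 42.3
```

```bash
python3 -c "
from h import *
wing()"
```

```text
yaw 120.49 [458.  -42.7  69.3] tilt [-0.0026 -0.001  -1.    ] q [-1.460e-01  2.400e-02  2.203e+00 -2.000e-03  9.170e-01 -6.770e-01] d 0.0 1.7
tau6 -0.8452693372964859 wt [-0.654  0.861  0.075] F [-5.6 -4.2  4.6]
```

Request:
apply_moves:
  moves:
    - [0,-0.0015,0,0,0,8,-1]
    - [0,0,0,0,0,8,-1]
    - [0,0,0,0,0,8,-1]
    - [0,0,0,0,0,8,-1]
    - [0,0,0,0,0,8,-1]
    - [0,0,0,0,0,8,-1]
    - [0,0,0,0,0,8,-1]
    - [0,0,0,0,0,8,-1]
    - [0,0,0,0,0,8,-1]
    - [0,0,0,0,0,8,-1]

```text
clock: 28.35
tcp_pos: [456.4, -42.7, 69.3]
tool_rot: [-2.947, -1.082, 0.005]
force: [-5.2, -0.9, 5.2]
grip_width: 0.156
finger_force: 42.6
```

```bash
python3 -c "
from h import *
wing()"
```

```text
yaw 40.33 [456.4 -42.7  69.3] tilt [-3.3e-03  6.0e-04 -1.0e+00] q [-0.148  0.022  2.205  0.     0.918  0.719] d 2.9 1.3
tau6 -1.3912107422947884 wt [-0.065  0.972  0.082] F [-5.2 -0.9  5.2]
```

Request:
apply_moves:
  moves:
    - [0,0,0,0,0,8.5,-1]
    - [0,0,0,0,0,8.5,-1]
    - [0,0,0,0,0,8.5,-1]
    - [0,0,0,0,0,8.5,-1]
    - [0,0,0,0,0,8.5,-1]
    - [0,0,0,0,0,8.5,-1]
    - [0,0,0,0,0,8.5,-1]
    - [0,0,0,0,0,8.5,-1]
    - [0,0,0,0,0,8.5,-1]
    - [0,0,0,0,0,8.5,-1]

```text
clock: 29.35
tcp_pos: [456.4, -41.2, 69.3]
tool_rot: [-2.903, 1.195, 0.007]
force: [-5.4, 6.6, 6.4]
grip_width: 0.155
finger_force: 42.6
```

```bash
python3 -c "
from h import *
wing()
c=camera('wrist');j=np.array([np.cos(.0975),-np.sin(.0975)])
save(c,'w10.png')"
```

```text
yaw -44.75 [456.4 -41.2  69.3] tilt [-0.0034  0.0034 -1.    ] q [-0.146  0.022  2.205  0.004  0.918  2.203] d 2.7 -1.8
tau6 -1.484214998781681 wt [0.982 0.863 0.048] F [-5.4  6.6  6.4]
```

View pics/w10.png

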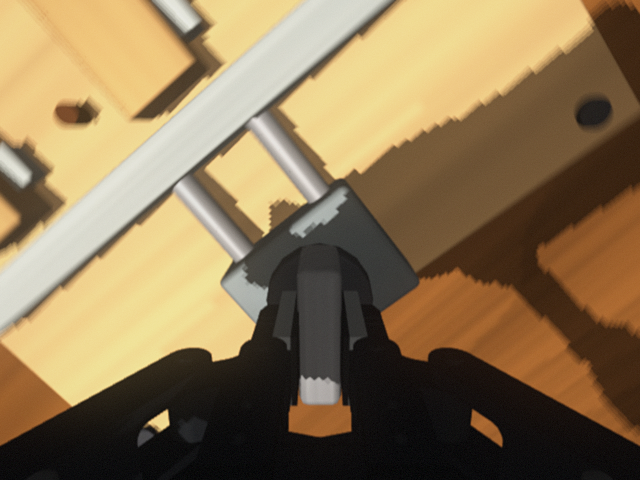

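The jaw has followed: it is now about 8 mm from the slat's end at (150,100). Now I release, lift, turn back a half turn and regrasp.

Request:
apply_moves:
  moves:
    - [0,0,0,0,0,0,0]
    - [0,0,0,0,0,0,0]
    - [0,0,-0.02,0,0,0,0.3]
    - [0,0,-0.03,0,0,0,0.3]
    - [0,0,0,0,0,-8,0.3]
    - [0,0,0,0,0,-8,0.3]
    - [0,0,0,0,0,-8,0.3]
    - [0,0,0,0,0,-8,0.3]
    - [0,0,0,0,0,-8,0.3]
    - [0,0,0,0,0,-8,0.3]

```text
clock: 30.4
tcp_pos: [458.4, -43.1, 119.6]
tool_rot: [3.14, 0.11, 0.002]
force: [-0.8, -0.3, 0.1]
grip_width: 0.649
finger_force: 0.0
```

Request:
apply_moves:
  moves:
    - [0,0,0,0,0,-8,0.3]
    - [0,0,0,0,0,-8,0.3]
    - [0,0,0,0,0,-8,0.3]
    - [0,0,0,0,0,-8,0.3]
    - [0,0,0,0,0,-8,0.3]
    - [0,0,0,0,0,-8,0.3]
    - [0,0,0,0,0,-8,0.3]
    - [0,0,0,0,0,-8,0.3]
    - [0,0,0,0,0,-8,0.3]
    - [0,0,0,0,0,-8,0.3]

```text
clock: 31.4
tcp_pos: [458.4, -43.0, 119.6]
tool_rot: [2.334, 2.102, 0.001]
force: [-1.0, 0.8, -0.7]
grip_width: 0.651
finger_force: 0.0
```

Request:
apply_moves:
  moves:
    - [0,0,0,0,0,-8,0.3]
    - [0,0,0,0,0,-8,0.3]
    - [0,0,0,0,0,-8,0.3]
    - [0,0,0,0,0,-8,0.3]
    - [0,0,0,0,0,-8,0.3]
    - [0,0,0,0,0,-8,0.3]
    - [0,0,0,0,0,-4,0.3]
    - [0,0,0,0,0,0,0.3]
    - [0,0,0,0,0,0,0.3]

```text
clock: 32.3
tcp_pos: [458.2, -43.0, 119.6]
tool_rot: [1.188, 2.908, 0.0]
force: [0.2, -0.4, -0.5]
grip_width: 0.651
finger_force: 0.0
```

```bash
python3 -c "
from h import *
wing((457,-42))"
```

```text
yaw 135.56 [458.2 -43.  119.6] tilt [ 5.e-04 -0.e+00 -1.e+00] q [-0.148 -0.046  2.164  0.     1.023 -0.943] d 1.5 -0.1
tau6 -0.04304163157939911 wt [-0.054 -0.     0.019] F [ 0.2 -0.4 -0.5]
```

Request:
apply_moves:
  moves:
    - [0,0,0.03,0,0,0,0.3]
    - [0,0,0.02,0,0,0,0.3]
    - [0,0,0,0,0,0,-0.4]
    - [0,0,0,0,0,0,-1]
    - [0,0,0,0,0,0,-1]
    - [0,0,0,0,0,0,-1]
    - [0,0,0,0,0,0,-1]

```text
clock: 33.0
tcp_pos: [458.8, -43.2, 70.8]
tool_rot: [1.185, 2.907, 0.0]
force: [-1.6, -1.3, 3.8]
grip_width: 0.153
finger_force: 43.7
```

```bash
python3 -c "
from h import *
wing((457,-42))"
```

```text
yaw 135.65 [458.8 -43.2  70.8] tilt [ 1.9e-03 -6.0e-04 -1.0e+00] q [-0.148  0.021  2.203 -0.     0.916 -0.944] d 2.2 -0.4
tau6 -0.024140983005054295 wt [-0.256  0.217 -0.016] F [-1.6 -1.3  3.8]
```

Request:
apply_moves:
  moves:
    - [0,0,0,0,0,8,-1]
    - [0,0,0,0,0,8,-1]
    - [0,0,0,0,0,8,-1]
    - [0,0,0,0,0,8,-1]
    - [0,0,0,0,0,8,-1]
    - [0,0,0,0,0,8,-1]
    - [0,0,0,0,0,8,-1]
    - [0,0,0,0,0,6,-1]

```text
clock: 33.8
tcp_pos: [456.9, -43.8, 70.7]
tool_rot: [-2.518, -1.878, 0.005]
force: [-8.4, -3.1, 9.3]
grip_width: 0.152
finger_force: 44.6
```

```bash
python3 -c "
from h import *
wing((457,-42))"
```

```text
yaw 73.42 [456.9 -43.8  70.7] tilt [-0.0025 -0.0017 -1.    ] q [-0.148  0.02   2.204 -0.003  0.92   0.143] d 1.8 -0.4
tau6 -0.816432349383831 wt [-0.785  1.361  0.068] F [-8.4 -3.1  9.3]
```

Request:
apply_moves:
  moves:
    - [0,0,0,0,0,8,-1]
    - [0,0,0,0,0,8,-1]
    - [0,0,0,0,0,6,-1]

```text
clock: 34.1
tcp_pos: [456.2, -43.5, 70.7]
tool_rot: [-2.83, -1.362, 0.007]
force: [-10.0, -2.4, 12.8]
grip_width: 0.157
finger_force: 45.0
```

```bash
python3 -c "
from h import *
wing((457,-42));c=camera('wrist');save(c,'w11.png')
for i in range(3): camera('scene');print(get_state()['wrist_torque'][2],get_state()['joint_efforts'][5])"
```

```text
yaw 51.41 [456.2 -43.5  70.7] tilt [-0.0041 -0.0011 -1.    ] q [-1.480e-01  2.000e-02  2.204e+00 -2.000e-03  9.210e-01  5.270e-01] d 1.7 -0.3
tau6 -0.8175042271614075 wt [-0.488  1.719  0.02 ] F [-10.   -2.4  12.8]
0.0581008715284204 0.571887418627739
-0.049807290219476136 0.1235768012702465
0.0013525286367835135 -0.004033587902085856
```

View pics/w11.png

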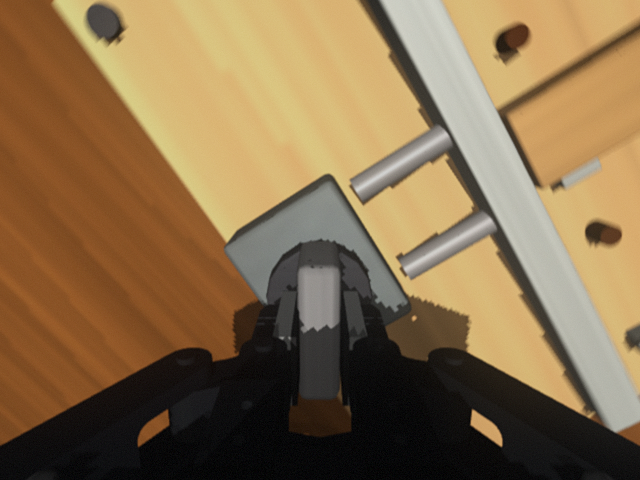

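The jaw edge is now within a millimetre or so of the slat's end at (505,120). From here I go in small steps, watching the torque.

Request:
apply_moves:
  moves:
    - [0,0,0,0,0,4,-1]
    - [0,0,0,0,0,4,-1]

```text
clock: 34.5
tcp_pos: [456.0, -43.3, 70.7]
tool_rot: [-2.917, -1.165, 0.007]
force: [-10.6, -1.9, 13.1]
grip_width: 0.151
finger_force: 45.0
```

```bash
python3 -c "
from h import *
wing((457,-42))"
```

```text
yaw 43.53 [456.  -43.3  70.7] tilt [-4.5e-03 -8.0e-04 -1.0e+00] q [-1.480e-01  2.000e-02  2.204e+00 -2.000e-03  9.220e-01  6.640e-01] d 1.7 -0.3
tau6 -0.6807690672576427 wt [-0.321  1.789  0.082] F [-10.6  -1.9  13.1]
```

Request:
apply_moves:
  moves:
    - [0,0,0,0,0,4,-1]
    - [0,0,0,0,0,4,-1]

```text
clock: 34.7
tcp_pos: [455.7, -43.1, 70.7]
tool_rot: [-2.991, -0.958, 0.008]
force: [-11.1, -0.6, 13.3]
grip_width: 0.149
finger_force: 45.1
```

```bash
python3 -c "
from h import *
wing((457,-42))"
```

```text
yaw 35.53 [455.7 -43.1  70.7] tilt [-5.e-03 -4.e-04 -1.e+00] q [-1.480e-01  2.000e-02  2.205e+00 -1.000e-03  9.220e-01  8.040e-01] d 1.7 -0.2
tau6 -0.6602008827030659 wt [-0.235  1.923  0.06 ] F [-11.1  -0.6  13.3]
```

Request:
apply_moves:
  moves:
    - [0,0,0,0,0,3,-1]
    - [0,0,0,0,0,3,-1]

```text
clock: 34.9
tcp_pos: [455.6, -43.0, 70.7]
tool_rot: [-3.036, -0.802, 0.008]
force: [-9.5, -0.6, 13.6]
grip_width: 0.148
finger_force: 45.1
```

```bash
python3 -c "
from h import *
wing((457,-42))"
```

```text
yaw 29.58 [455.6 -43.   70.7] tilt [-5.3e-03 -1.0e-04 -1.0e+00] q [-1.480e-01  2.000e-02  2.205e+00 -1.000e-03  9.230e-01  9.070e-01] d 1.7 -0.1
tau6 -0.355263976380229 wt [-0.101  1.993  0.184] F [-9.5 -0.6 13.6]
```

Request:
apply_moves:
  moves:
    - [0,0,0,0,0,3,-1]
    - [0,0,0,0,0,3,-1]

```text
clock: 35.1
tcp_pos: [455.5, -42.8, 70.6]
tool_rot: [-3.074, -0.642, 0.008]
force: [-10.8, -0.6, 14.4]
grip_width: 0.152
finger_force: 45.2
```

```bash
python3 -c "
from h import *
wing((457,-42))
for i in range(3): camera('scene');print(get_state()['wrist_torque'][2],get_state()['joint_efforts'][5])"
```

```text
yaw 23.58 [455.5 -42.8  70.6] tilt [-5.5e-03  2.0e-04 -1.0e+00] q [-1.480e-01  2.000e-02  2.205e+00 -1.000e-03  9.230e-01  1.012e+00] d 1.7 -0.1
tau6 -0.36473315209150314 wt [0.035 1.951 0.148] F [-10.8  -0.6  14.4]
0.0063794018841624445 0.1801381353288889
0.09799142666074875 0.344860078766942
0.10301168475077616 0.11992644052952528
```

The torque has jumped from 0.06 to 0.15–0.18 N m, so the clutch slips. One more small step for margin, slip then being about 0.2–0.3 rad, then release.

Request:
apply_moves:
  moves:
    - [0,0,0,0,0,3,-1]
    - [0,0,0,0,0,3,-1]

```text
clock: 35.45
tcp_pos: [455.4, -42.6, 70.7]
tool_rot: [-3.103, -0.48, 0.009]
force: [-10.7, 0.5, 14.3]
grip_width: 0.154
finger_force: 45.2
```

```bash
python3 -c "
from h import *
wing((457,-42))"
```

```text
yaw 17.57 [455.4 -42.6  70.7] tilt [-5.7e-03  6.0e-04 -1.0e+00] q [-0.148  0.02   2.205 -0.     0.923  1.117] d 1.7 -0.1
tau6 -0.38140084594488144 wt [0.089 1.958 0.187] F [-10.7   0.5  14.3]
```

Request:
apply_moves:
  moves:
    - [0,0,0,0,0,0,-1]
    - [0,0,0,0,0,0,0]
    - [0,0,0,0,0,0,0]
    - [0,0,-0.02,0,0,0,0.3]
    - [0,0,-0.04,0,0,0,0.3]
    - [0,0,-0.05,0,0,0,0.3]
    - [0,0,-0.05,0,0,0,0.3]
    - [0,0,0,0,0,0,0.3]
    - [0,0,0,0,0,0,0.3]

```text
clock: 36.35
tcp_pos: [459.6, -43.1, 231.7]
tool_rot: [3.103, 0.482, 0.008]
force: [-0.5, 0.2, -1.4]
grip_width: 0.65
finger_force: 0.0
```

```bash
python3 -c "
from h import *
c=camera('wrist');save(c,'w12.png');wing()"
```

```text
yaw 17.65 [458.2 -42.9 229.7] tilt [ 0.0011 -0.     -1.    ] q [-0.148 -0.152  2.045  0.     1.248  1.115] d 1.6 -0.6
tau6 0.00010561695262367721 wt [-0.014  0.035 -0.006] F [-0.5  0.   0.2]
```

View pics/w12.png

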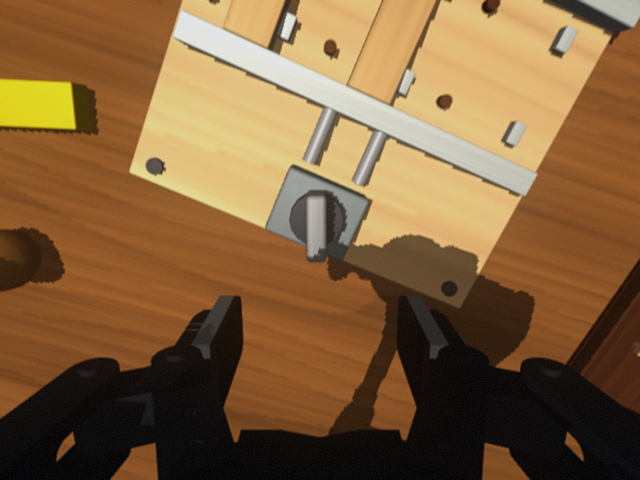

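The jaw is closed on both slats at (262,40) and (375,90) with no gap, and they sit at their stops; the gripper is clear. I'm handing the job in.

```bash
python3 -c "
from h import *
print(bot.close_job())"
```

```text
the job is handed in; nothing more can be done
None
```

I put the block in the tray, pushed both slats home in bays 2 and 3, closed the jaw on them, stopped the thumbscrew after about 0.2–0.3 rad of clutch slip (estimated from wrist torque and wing angle), and handed the job in; no verdict was returned.

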